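# Lock the terminal box cover with a quarter-turn stud

## Robot

A 6-joint arm with a two-finger parallel gripper is mounted at the origin on the work surface; the furniture and walls round the work are solid. World frame = base frame: x ahead of the robot, y to its left, z up, the work surface at z = 0. Lengths are in mm, angles in rad, forces in N, time in s.
With the tool pointing down it reaches from about 300 to 850 mm from the base axis. Payload 4.2 kg.
Tool frame: the origin (TCP) lies between the finger pads; the fingertips stand 17 mm ahead of it and the grasp point (between the pads) lies 2 mm behind it (tip_reach is the z of the fingertips in the tool frame, in mm); z points along the fingers, y is the line along which they close (so a half turn about z gives the same grasp; the last joint's range is limited). The gripper opens to 91 mm and grips with 3 to 60 N. Pads are 32 mm wide; open, the fingers measure 118 mm over their backs; the gripper's body (76 mm by 178 mm) begins 60 mm behind the grasp point.
Start: joints at [1.323, 0.32, 1.565, -0, 1.257, -0.02], TCP at [129.856, 560.16, 230.976] pointing down, gripper open.
Joint ranges: [-3.11, 3.11], [-0.84, 2.01], [0.21, 2.61], [-1.34, 4.49], [0.05, 2.63], [-2.56, 2.56]. Speed limits (rad/s): [2.57, 2.57, 3.14, 3.14, 3.14, 3.14].

## Interface

Orientations are given as a unit quaternion [x, y, z, w].
In Python, from bench import get_obs, capture, finish_job, look_for, trace, tip_reach gives the robot as it stands.
- The arm moves only by the tool apply_moves, never from a script. Its argument "steps" is a list of rows, each an object with "delta_pos": the shift along the world's x, y, z in mm, a list of three; "turn": the turn, a rotation vector about the world's x, y, z in degrees, a list of three; "hand": the finger opening in mm, from 0 to 91.2. In form: [{"delta_pos": [dx, dy, dz], "turn": [rx, ry, rz], "hand": hand}, ...]. A call has 1 to 10 rows; each row shifts and turns the commanded pose from where the row before left it; what a row does not reach is not made up. A row lasts 1/10 s, in which the tool goes at most 50 mm and 8.59 degrees, less where a joint would pass 70% of its speed; a pose out of reach is approached as far as the arm can. A call with a gripper value outside its range is refused whole. The fingers move at their own pace and stop on an object; the grip force is fixed at half the most. Time passes only in rows, so rows that do not move let the fingers close. It gives the time, the measured TCP pose, the force, the opening and the grip force at its end, in the units of the state.
- get_obs(): the state, without advancing time (a new reading comes with each control period).
- capture(name): name is "scene" or "side" or "wrist"; returns a dict with "image" (400x640x3 uint8, red, green, blue), "depth" (400x640 float32, mm along the optical axis (not along the pixel's ray), 0 where there is no reading), "vfov" (degrees; the focal length in pixels is half the picture's height over the tangent of half this angle, whatever the lens; pixels are square), "cx", "cy" (the principal point, pixels), "view" (4x4, takes a point from world to camera coordinates); the wrist camera has in their place "T_tool_cam" (4x4, takes a point from camera to tool coordinates, whose origin is the TCP and whose axes are the flange's). Camera axes: x right, y down, z forward; pixel columns grow to the right and rows downward; lengths in mm; the calibration is good to about 2 mm. A picture is of the moment at which its call begins: read the wrist's pose just before it.
- finish_job(): hands the job in; it is judged then, once.
Trained networks look in a picture, given as the dict that the camera call returned (one of the last four; its "shot" number tells which), for a name from the list of things; names that differ only in an ending like _2 or _b are one class to them, and where a whole thing is asked for, a point or a joint stands for the part that bears it (a point fixed in the world has none). Each returns a list of dicts, best first, with "score" (0 to 1); they miss things now and then, are a little off and sometimes report something else, mostly with a low value. They report only what shows in the picture. A call takes as long as a camera call.
- look_for(picture, target): "rect" ([left, top, right, bottom] in pixels, round what is visible of it).
- trace(picture, target): "mask" (400x640 bool, what is visible of it) and "rect" ([left, top, right, bottom] in pixels, round what is visible of it).
The state is a dict: "time": time; "joint_pos": joint angles; "joint_vel": joint speeds; "tau": joint torques, N m; "tcp_pos": TCP position; "eef_rot": TCP orientation; "contact_force": force on the tool from outside, world axes, zero at the start; "moment": the same for the moment, N m; "opening": opening from 0.0 (shut) to 1.0 (fully open); "gripper_force": force on a finger pad.
Only numpy, scipy, OpenCV 4.12 (cv2) and the standard library are available. Lean on these libraries where they do the work, as an engineer would, in place of code of your own. Each camera call takes 0.05 s, during which the arm holds its last target. There are 200 camera calls.

## Task

The cover of the grey terminal box still lacks one fastener: take the orange winged stud out of its blue stand and put its cross-bar through the slot of the open socket in the cover. Press it down against the spring, turn it a quarter turn clockwise (seen from above) until the cross-bar springs up into its catch, and let go, leaving it locked upright. Feel your way: never load the stud against the box or stand with more than about 25 N, and leave the other things on the bench alone.

Things in the scene. Friction and masses are not known exactly. Their poses are not given: they have to be found in the camera images.
- stud: loose quarter-turn stud, 54 to 112 g, upright in the stand. Origin: centre under its foot, z up. From below: steel cross-bar 24 (x) x 8 (y) x 6 mm, z 0-6; shank 8 mm diameter to z 16; steel collar 26 mm diameter, z 16-20; orange wing to grip 34 (x) x 12 (y) x 28 mm, z 20-48. Wing and bar both run along x; a half turn about z makes no difference
- stand: blue plastic stand, fixed: base 96 x 76 x 6 mm, block 76 x 60 mm with its top at 30 mm. Origin under its centre. A slot along its x, 27 x 11 mm, 22 mm deep, holds the stud, whose collar rests on the block (stud origin at z 14 mm, stud x along the slot); lift it straight up
- terminal_box: grey box with light grey cover, fixed, 126 x 200 mm, top of the cover at 56 mm; origin under its centre, z up. At (0, 50) mm it carries a black stud of the same kind, already locked, top at 98 mm, its wing along y; two cable glands stick out of the +y side to 130 mm
- socket (a point): nominal centre of the open socket, at (0, -50, 60) mm in the box, axes as the box, z at the top of its dark steel flange (54 x 54 x 4 mm). Slot 29 mm along box x, 11 mm along y. The socket floats: it starts up to 3 mm off this point in box x and 4 mm in y, either way, held by about 6 N of friction (it can slide to 4.5 mm off), so the slot must be found by feel or sight
- press_point (a point): 15 mm under socket: about how deep the stud's underside must be pressed, bar along the slot, before turning (over 13 mm is needed; at 16 mm the collar meets the flange, a hard stop). A spring plunger, 10 mm diameter, top 6 mm under the flange top, pushes up with about 2 N plus 0.9 N per mm: some 9 to 10 N here
- catch_point (a point): 10 mm under socket: height of the stud's underside once locked. Pressed, the bar turns clockwise from above only, under a 3 mm rib, to solid stops at a quarter turn (play about 0.12 rad), where the spring lifts it into the catch. Half way it may be let go and gripped anew: the rib holds it down
- pliers_blue: bystander: pliers with blue handles, 193 mm, lying on the bench
- screwdriver_red: bystander: screwdriver with red handle, 194 mm, lying on the bench
- bracket_2: bystander: black clip bracket, 124 mm, lying on the bench
- bushing_1: bystander: white flanged bushing, 28 mm diameter, 22 mm tall
- hex_key: bystander: grey L-shaped hex key, 98 mm, lying on the bench

How it is judged (in metres and radians):
On the way, in this order (a step that is already met when the one before it is completed fails the run):
1. the stud, its cross-bar along the slot, is pressed down into the socket against the spring (underside over 12.5 mm below the flange top) (horizontal distance between stud and socket below 0.012 m and angle between the x axis of stud and the x axis of terminal_box, either way round below 0.3 rad and z of stud in the frame of terminal_box below 0.0475 m), for 0.05 s.
2. the stud is turned a quarter turn in the socket and has sprung up into its catch (horizontal distance between stud and socket below 0.012 m and angle between the x axis of stud and the y axis of terminal_box, either way round below 0.25 rad and z of stud in the frame of terminal_box between 0.0482 and 0.0525 m and angle between stud's own z axis and vertical below 0.12 rad), for 0.1 s.
At the end, for the whole second after the job is handed in: the stud stands in the socket (within 12 mm of its nominal centre, tilted less than 0.12 rad), its wing within 0.25 rad of the box's y axis, sprung up so that its underside is 7.5 to 11.8 mm below the flange top; it is released and at rest (all of step 2 and linear speed of stud below 0.02 m/s and angular speed of stud below 0.2 rad/s and contact force between stud and the arm below 0.1 N); the robot touches nothing.
It fails at once if the stud is loaded against the box or its socket with more than 26 N (contact force between stud and terminal_box above 26 N).
It fails at once if the stud is loaded against the stand with more than 26 N (contact force between stud and stand above 26 N).
It fails at once if a listed bystander is moved more than 30 mm (distance of any of pliers_blue, screwdriver_red, bracket_2, bushing_1, hex_key from where it was at the start of the episode above 0.03 m).
It also fails if it takes over 72 s, if anything falls off the work surface, if the arm or the gripper's body presses on something with over 40 N, if the wrist force passes 120 N, or if a joint passes its speed limit or range.

## Working session

There is one attempt and no reset: what is moved stays moved. The work goes in short steps, Python scripts to look and compute and a tool call to move; the robot and the scene stay as the last step left them, time stands still between calls to the robot, and variables do not carry over. Pictures are saved under pics/ and viewed, at most 10 in all, crops included, and the job is handed in when it is done.

Besides the shell and the picture viewer there is one more tool, called after "Emit:" in YAML: its name, and indented under it one key for each argument. apply_moves: Moves the arm, as the interface text tells. Its arguments: {"type":"object","properties":{"steps":{"type":"array","items":{"type":"object","properties":{"delta_pos":{"type":"array","items":{"type":"number"}},"turn":{"type":"array","items":{"type":"number"}},"hand":{"type":"number"}}}}},"required":["steps"]}

```bash
mkdir -p pics; ls; cat > h.py <<'E'
import numpy as np, cv2
from bench import *
from scipy.spatial.transform import Rotation as R
def cloud(p, st=None):
    d=p["depth"]; f=200/np.tan(np.radians(p["vfov"])/2)
    v,u=np.mgrid[0:400,0:640]
    c=np.stack([(u-p["cx"])*d/f,(v-p["cy"])*d/f,d,np.ones_like(d)],-1)
    if "view" in p: T=np.linalg.inv(np.array(p["view"]))
    else:
        B=np.eye(4);B[:3,:3]=R.from_quat(st["eef_rot"]).as_matrix();B[:3,3]=st["tcp_pos"]
        T=B@np.array(p["T_tool_cam"])
    w=(c@T.T)[...,:3]; w[d<=0]=np.nan
    return w
def shot(n,name=None):
    st=get_obs(); p=capture(n)
    if name: cv2.imwrite(f"pics/{name}.png",cv2.cvtColor(p["image"],cv2.COLOR_RGB2BGR))
    return p,cloud(p,st)
E
python3 - <<'E'
from h import *
print(get_obs())
for n in["scene","side","wrist"]:
    p,w=shot(n,n+"0")
    for t in["stud","stand","terminal_box","socket","pliers_blue","screwdriver_red","bracket_2","bushing_1","hex_key"]:
        for r in trace(p,t)[:1]:
            q=w[r["mask"]];q=q[~np.isnan(q[:,0])]
            if len(q): print(n,t,round(r["score"],2),np.round(r["rect"]),np.round(np.median(q,0)),np.round(np.percentile(q,2,0)),np.round(np.percentile(q,98,0)))
a=cv2.imread("pics/scene0.png");b=cv2.imread("pics/side0.png")
cv2.imwrite("pics/both.png",cv2.resize(np.vstack([a,b]),(480,600)))
E
```

```text
pics
{'time': 0.0, 'joint_pos': array([ 1.32298918e+00,  3.20235302e-01,  1.56570574e+00, -3.29768882e-05,
        1.25738831e+00, -2.00132185e-02]), 'joint_vel': array([-0.00126613,  0.00171888,  0.00048958, -0.00021296,  0.00244182,
        0.00186965]), 'tau': array([ 3.16038087e-03, -4.12468064e+01, -2.31972510e+01,  7.31675536e-02,
        4.57328826e-02, -1.60888094e-04]), 'tcp_pos': array([129.74704902, 559.66388073, 230.14239965]), 'eef_rot': array([ 1.13645761e-01,  9.93520954e-01, -8.62668012e-04, -1.00393021e-04]), 'contact_force': array([-0.35470554,  0.04313567,  0.13318641]), 'moment': array([ 0.01231906, -0.02812879,  0.04503624]), 'gripper_force': 0.0, 'opening': 1.0000334553164252}
scene stud 0.66 [256. 169. 325. 224.] [444. -44.  54.] [ 404. -123.    1.] [531.  73.  85.]
scene stand 0.69 [340. 219. 371. 242.] [ 457. -287.   23.] [ 425. -322.    1.] [ 520. -236.   32.]
scene terminal_box 0.97 [252. 172. 325. 219.] [444. -43.  54.] [ 404. -123.    1.] [532.  76.  85.]
scene socket 0.75 [257. 172. 325. 225.] [445. -45.  54.] [ 404. -123.    0.] [534.  73.  84.]
scene p
[... 591 characters left out ...]
5.]
side stand 0.98 [314. 234. 351. 257.] [ 472. -292.   25.] [ 430. -321.    3.] [ 521. -255.   33.]
side terminal_box 0.97 [307. 162. 349. 213.] [469. -68.  55.] [ 409. -124.    5.] [530.  67.  70.]
side socket 0.63 [307. 162. 349. 216.] [468. -66.  55.] [ 409. -124.    2.] [530.  76.  75.]
side pliers_blue 0.66 [279. 142. 299. 169.] [349. 209.  10.] [294. 135.  -3.] [372. 293.  15.]
side screwdriver_red 0.67 [255. 305. 332. 315.] [ 335. -506.    9.] [ 288. -513.   -3.] [ 464. -491.   17.]
side bracket_2 0.55 [280. 268. 321. 282.] [ 368. -405.    8.] [ 336. -414.   -0.] [ 440. -385.   36.]
side bushing_1 0.72 [260. 248. 288. 264.] [ 307. -320.    6.] [ 273. -346.    1.] [ 345. -272.   10.]
```

View pics/scene0.png

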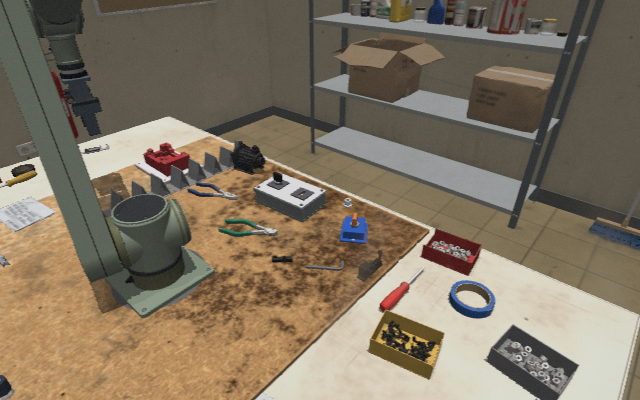

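The scene view shows the grey box at about (290,195) px, with the black locked stud on its left half and the open socket at (303,193). The blue stand with the orange stud is at (353,230). Box yaw is about 0 and the stand is near (475,-290) mm. I'm moving above the stand.

Emit:
apply_moves:
  steps:
    - {"delta_pos": [16,-40,8],"turn": [0,0,0],"hand": 91}
    - {"delta_pos": [16,-42,8],"turn": [0,0,0],"hand": 91}
    - {"delta_pos": [16,-42,8],"turn": [0,0,0],"hand": 91}
    - {"delta_pos": [16,-42,8],"turn": [0,0,0],"hand": 91}
    - {"delta_pos": [16,-42,8],"turn": [0,0,0],"hand": 91}
    - {"delta_pos": [16,-42,8],"turn": [0,0,0],"hand": 91}
    - {"delta_pos": [16,-42,0],"turn": [0,0,0],"hand": 91}
    - {"delta_pos": [16,-42,0],"turn": [0,0,0],"hand": 91}
    - {"delta_pos": [16,-42,0],"turn": [0,0,0],"hand": 91}
    - {"delta_pos": [16,-42,0],"turn": [0,0,0],"hand": 91}

```text
time: 2.5
tcp_pos: [290.0, 140.5, 279.3]
eef_rot: [0.113, 0.994, 0.0, 0.001]
contact_force: [1.0, 0.3, 0.7]
opening: 0.998
gripper_force: 0.0
```

Emit:
apply_moves:
  steps:
    - {"delta_pos": [16,-20,0],"turn": [0,0,0],"hand": 91}
    - {"delta_pos": [16,-20,0],"turn": [0,0,0],"hand": 91}
    - {"delta_pos": [16,-40,0],"turn": [0,0,0],"hand": 91}
    - {"delta_pos": [16,-40,0],"turn": [0,0,0],"hand": 91}
    - {"delta_pos": [16,-40,0],"turn": [0,0,0],"hand": 91}
    - {"delta_pos": [16,-40,0],"turn": [0,0,0],"hand": 91}
    - {"delta_pos": [16,-40,0],"turn": [0,0,0],"hand": 91}

```text
time: 3.2
tcp_pos: [402.2, -99.7, 279.2]
eef_rot: [0.114, 0.993, 0.0, 0.0]
contact_force: [0.4, 0.7, 0.7]
opening: 0.998
gripper_force: 0.0
```

```bash
python3 - <<'E'
from h import *
s=get_obs();print(s["tcp_pos"],s["joint_pos"],s["eef_rot"],s["time"])
p,w=shot("wrist","w1")
for t in["stud","stand","terminal_box","socket"]:
    for r in trace(p,t)[:2]:
        q=w[r["mask"]];q=q[~np.isnan(q[:,0])]
        if len(q): print(t,round(r["score"],2),np.round(r["rect"]),np.round(np.median(q,0)),np.round(np.percentile(q,2,0)),np.round(np.percentile(q,98,0)))
print(np.round(p["T_tool_cam"],3))
E
```

```text
[402.16545067 -99.69890193 279.2408461 ] [-2.71056139e-01  3.07397035e-02  1.80601982e+00  3.92673900e-04
  1.30397769e+00 -1.61356450e+00] [1.13947618e-01 9.93486649e-01 1.20245474e-04 4.52062692e-04] 3.2
stand 0.71 [171. 208. 250. 262.] [ 449. -275.   21.] [ 423. -322.    3.] [ 500. -224.   31.]
terminal_box 0.8 [301. 134. 499. 282.] [455. -20.  56.] [ 403. -118.    2.] [529.  97.  95.]
socket 0.81 [301. 138. 499. 283.] [455. -19.  56.] [ 403. -116.   13.] [527.  94.  93.]
[[   0.      -0.958   -0.285   79.854]
 [   1.       0.       0.      -1.52 ]
 [  -0.      -0.285    0.958 -153.022]
 [   0.       0.       0.       1.   ]]
```

View pics/w1.png

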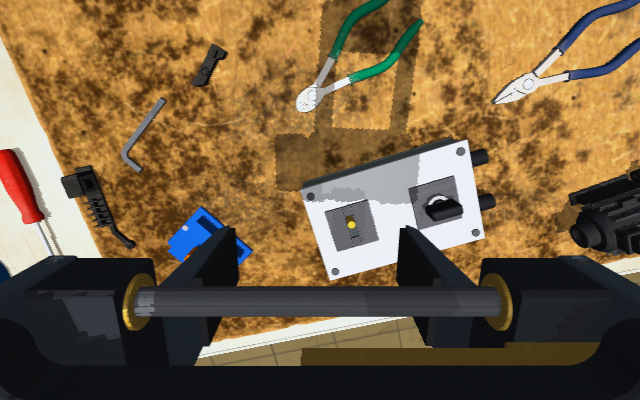

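The wrist view shows the socket slot with its yellow plunger at (352,225) px and the black stud at (440,205). The stand is at (208,235), partly behind a finger. I'm shifting +x and -y so that both are unobstructed.

Emit:
apply_moves:
  steps:
    - {"delta_pos": [40,-15,0],"turn": [0,0,6],"hand": 91}
    - {"delta_pos": [40,-15,0],"turn": [0,0,6],"hand": 91}
    - {"delta_pos": [40,-20,0],"turn": [0,0,0],"hand": 91}
    - {"delta_pos": [0,0,0],"turn": [0,0,0],"hand": 91}
    - {"delta_pos": [0,0,0],"turn": [0,0,0],"hand": 91}

```text
time: 3.95
tcp_pos: [521.7, -146.3, 278.4]
eef_rot: [0.008, 1.0, 0.001, -0.001]
contact_force: [-0.3, 0.4, -0.1]
opening: 0.998
gripper_force: 0.0
```

```bash
python3 - <<'E'
from h import *
s=get_obs();print(s["tcp_pos"],s["joint_pos"],s["eef_rot"],s["time"])
p,w=shot("wrist","w2")
im=p["image"].astype(int); hsv=cv2.cvtColor(p["image"],cv2.COLOR_RGB2HSV)
def rect(m,n):
    q=w[m&~np.isnan(w[...,0])]
    if len(q)<8: print(n,len(q));return
    print(n,len(q),"z",np.round(np.percentile(q[:,2],[5,50,95]),1),"mean",np.round(q.mean(0),1),cv2.minAreaRect(q[:,:2].astype(np.float32)))
z=w[...,2]
inbox=(abs(w[...,0]-468)<85)&(abs(w[...,1]+24)<125)
bright=(hsv[...,1]<40)&(hsv[...,2]>120)
rect(inbox&(abs(z-56)<3)&bright,"cover")
rect(inbox&(abs(w[...,1]+74)<45)&(abs(z-60)<6)&(hsv[...,2]<120),"flange")
st=(abs(w[...,0]-475)<80)&(abs(w[...,1]+285)<70)
blue=(hsv[...,0]>95)&(hsv[...,0]<130)&(hsv[...,1]>120)
rect(st&blue&(abs(z-30)<4),"standtop"); rect(st&blue&(z<12)&(z>0),"base")
rect(st&(hsv[...,0]<22)&(hsv[...,1]>150)&(z>50),"wing")
rect((abs(w[...,0]-468)<60)&(abs(w[...,1]-26)<40)&(z>85),"blackwing")
E
```

```text
[ 521.70070868 -146.25910232  278.3737778 ] [-2.94855606e-01  2.41640803e-01  1.55483193e+00  5.14728189e-04
  1.34735823e+00 -1.84924448e+00] [ 8.26093611e-03  9.99965220e-01  5.57095570e-04 -1.00254324e-03] 3.95
cover 15364 z [54.  55.3 56.7] mean [464.  -21.2  55.3] ((467.847900390625, -20.201637268066406), (126.26472473144531, 200.7362518310547), 4.167208671569824)
flange 1591 z [57.5 59.2 60.5] mean [472.1 -73.   59. ] ((475.4939880371094, -80.71217346191406), (119.82731628417969, 68.38823699951172), 3.663285493850708)
standtop 2579 z [27.9 29.3 30.6] mean [ 474.7 -273.4   29.3] ((475.9812316894531, -274.77569580078125), (76.31639862060547, 60.752586364746094), 31.764034271240234)
base 1127 z [3.6 5.3 7.6] mean [ 471.1 -259.5    5.4] ((476.7190246582031, -276.42242431640625), (96.21377563476562, 79.26472473144531), 32.15353012084961)
wing 375 z [52.5 60.6 62.2] mean [ 475.4 -273.    59.6] ((476.2294616699219, -274.2522888183594), (33.461090087890625, 12.30544376373291), 32.07579803466797)
blackwing 471 z [88.7 96.7 98.3] mean [463.7  26.5  95.8] ((464.0096130371094, 28.943248748779297), (12.019505500793457, 34.26346969604492), 4.0444841384887695)
```

View pics/w2.png

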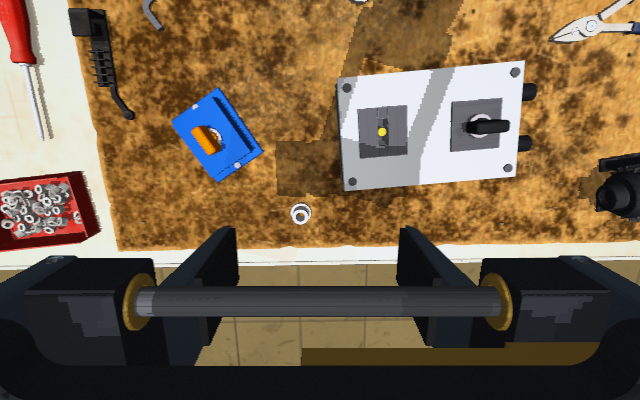

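This view shows the orange wing at (205,140) px on the stand and the socket flange at (382,131). Fitted results:

| Item | Centre (mm) | Yaw |
|---|---|---|
| Box | (467.8, -20.2) | 4.2° |
| Stud | (476, -274.5) | 32° |

The sizes match the given ones. Because of the joint 6 range, I'll grip with tool y at -58° and regrip half-way through the turn.

Emit:
apply_moves:
  steps:
    - {"delta_pos": [-5,-8.6,-7],"turn": [0,0,-8.2],"hand": 60}
    - {"delta_pos": [-5,-8.6,-7],"turn": [0,0,-8.2],"hand": 60}
    - {"delta_pos": [-5,-8.6,-7],"turn": [0,0,-8.2],"hand": 60}
    - {"delta_pos": [-5,-8.6,-7],"turn": [0,0,-8.2],"hand": 60}
    - {"delta_pos": [-5,-8.6,-7],"turn": [0,0,-8.2],"hand": 60}
    - {"delta_pos": [-5,-8.6,-7],"turn": [0,0,-8.2],"hand": 60}
    - {"delta_pos": [-5,-8.6,-7],"turn": [0,0,-8.2],"hand": 60}
    - {"delta_pos": [-5,-8.6,-7],"turn": [0,0,-8.2],"hand": 60}
    - {"delta_pos": [-5,-8.6,-7],"turn": [0,0,-8.2],"hand": 60}

```text
time: 4.9
tcp_pos: [475.4, -224.0, 216.6]
eef_rot: [0.61, 0.793, 0.0, 0.0]
contact_force: [-0.2, -0.0, -0.2]
opening: 0.663
gripper_force: 0.0
```

Emit:
apply_moves:
  steps:
    - {"delta_pos": [-5,-8.6,-7],"turn": [0,0,-8.2],"hand": 60}
    - {"delta_pos": [-5,-8.6,-7],"turn": [0,0,-8.2],"hand": 60}
    - {"delta_pos": [-5,-8.6,-7],"turn": [0,0,-8.2],"hand": 60}
    - {"delta_pos": [-5,-8.6,-7],"turn": [0,0,-8.2],"hand": 60}
    - {"delta_pos": [-5,-8.6,-7],"turn": [0,0,-8.2],"hand": 60}
    - {"delta_pos": [-5,-8.6,-7],"turn": [0,0,-8.2],"hand": 60}
    - {"delta_pos": [-5,-8.6,-7],"turn": [0,0,-8.2],"hand": 60}
    - {"delta_pos": [-5,-8.6,-7],"turn": [0,0,-8.2],"hand": 60}
    - {"delta_pos": [0,0,0],"turn": [0,0,-8.2],"hand": 60}
    - {"delta_pos": [0,0,0],"turn": [0,0,0],"hand": 60}

```text
time: 5.9
tcp_pos: [435.9, -292.7, 160.7]
eef_rot: [0.963, 0.271, 0.0, 0.0]
contact_force: [0.3, -0.2, 0.4]
opening: 0.659
gripper_force: 0.0
```

```bash
cat >> h.py <<'E'
def pose():
    s=get_obs(); M=R.from_quat(s["eef_rot"]).as_matrix(); y=M[:,1]; z=M[:,2]
    print("t",round(s["time"],2),"tcp",np.round(s["tcp_pos"],1),"yawY",round(np.degrees(np.arctan2(y[1],y[0])),2),"z",np.round(z,3),"q",np.round(s["joint_pos"],2),"F",np.round(s["contact_force"],1),"M",np.round(s["moment"],2),"op",round(s["opening"]*91.2,1),"g",round(s["gripper_force"],1))
    return s
def rect(w,m,n):
    q=w[m&~np.isnan(w[...,0])]
    if len(q)<8: print(n,len(q));return
    print(n,len(q),"z",np.round(np.percentile(q[:,2],[5,50,95]),1),"mean",np.round(q.mean(0),1),cv2.minAreaRect(q[:,:2].astype(np.float32)))
E
python3 - <<'E'
from h import *
pose()
p,w=shot("wrist","w3")
hsv=cv2.cvtColor(p["image"],cv2.COLOR_RGB2HSV); z=w[...,2]
st=(abs(w[...,0]-475)<80)&(abs(w[...,1]+275)<70)
o=st&(hsv[...,0]<22)&(hsv[...,1]>150)
rect(w,o&(z>50),"wing"); rect(w,o&(z>58),"wingtop")
blue=(hsv[...,0]>95)&(hsv[...,0]<130)&(hsv[...,1]>120)
rect(w,st&blue&(abs(z-30)<4),"standtop")
E
```

```text
t 5.9 tcp [ 435.9 -292.7  160.7] yawY -58.61 z [ 0.  0. -1.] q [-0.61  0.3   1.79  0.    1.06  0.41] F [ 0.3 -0.2  0.4] M [-0.08  0.14  0.01] op 60.1 g 0.0
wing 7784 z [ 61.2 248.8 252.4] mean [ 467.1 -293.3  231.8] ((449.31402587890625, -274.41326904296875), (110.41320037841797, 84.10899353027344), 83.80130767822266)
wingtop 7765 z [ 61.2 248.8 252.4] mean [ 467.1 -293.4  232.2] ((449.31402587890625, -274.41326904296875), (110.41320037841797, 84.10899353027344), 83.80130767822266)
standtop 5158 z [28.1 29.2 30.4] mean [ 478.1 -274.3   29.2] ((476.1798400878906, -275.5195007324219), (76.19117736816406, 60.20288848876953), 32.09086227416992)
```

View pics/w3.png

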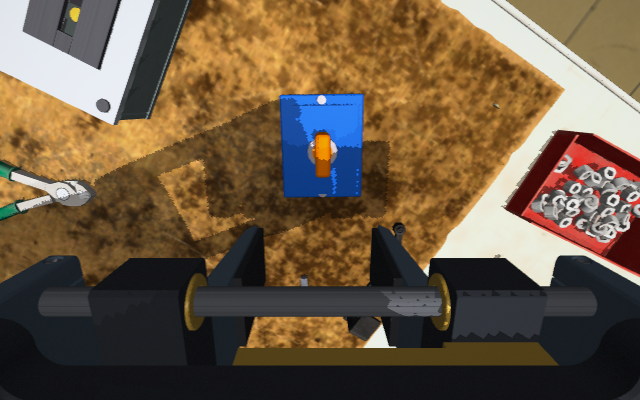

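The stand is centred at (322,145) px with the orange wing upright along tool x. Both views agree on (476.1,-275) and 32°. Descending over the wing.

Emit:
apply_moves:
  steps:
    - {"delta_pos": [20,8.8,0],"turn": [0,0,0.6],"hand": 40}
    - {"delta_pos": [20.2,8.9,-10],"turn": [0,0,0],"hand": 40}
    - {"delta_pos": [0,0,-22],"turn": [0,0,0],"hand": 40}
    - {"delta_pos": [0,0,-22],"turn": [0,0,0],"hand": 40}
    - {"delta_pos": [0,0,-22],"turn": [0,0,0],"hand": 34}
    - {"delta_pos": [0,0,-18],"turn": [0,0,0],"hand": 28}
    - {"delta_pos": [0,0,-12],"turn": [0,0,0],"hand": 24}
    - {"delta_pos": [0,0,0],"turn": [0,0,0],"hand": 18}
    - {"delta_pos": [0,0,0],"turn": [0,0,0],"hand": 15.5}
    - {"delta_pos": [0,0,0],"turn": [0,0,0],"hand": 15.5}

```text
time: 6.95
tcp_pos: [477.4, -276.3, 55.0]
eef_rot: [0.961, 0.275, 0.001, 0.0]
contact_force: [-0.5, 0.8, 0.0]
opening: 0.168
gripper_force: 0.5
```

```bash
python3 - <<'E'
from h import *
pose()
p,w=shot("wrist","w4")
cv2.imwrite("pics/w4c.png",cv2.resize(cv2.imread("pics/w4.png")[160:400,200:450],None,fx=2.4,fy=2.4))
E
```

```text
t 6.95 tcp [ 477.4 -276.3   55. ] yawY -58.02 z [ 0.001 -0.001 -1.   ] q [-0.55  0.45  1.85  0.    0.83  0.47] F [-0.5  0.8  0. ] M [0.1  0.21 0.01] op 15.3 g 0.5
```

View pics/w4c.png

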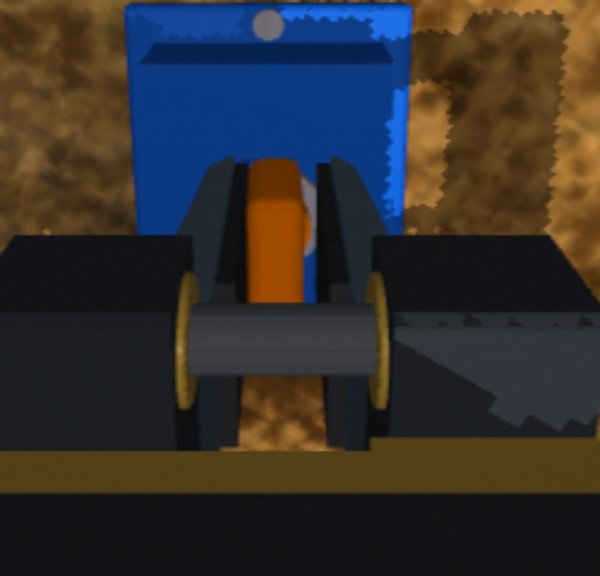

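The crop shows the orange wing against the left finger at (275,230) px with about 3 mm free on the right. The TCP is 1.7 mm too far along +tool y, so I'm centring it and closing.

Emit:
apply_moves:
  steps:
    - {"delta_pos": [-0.9,1.4,-0.5],"turn": [0,0,0],"hand": 15.5}
    - {"delta_pos": [0,0,0],"turn": [0,0,0],"hand": 14}
    - {"delta_pos": [0,0,0],"turn": [0,0,0],"hand": 13}
    - {"delta_pos": [0,0,0],"turn": [0,0,0],"hand": 12.5}

```text
time: 7.4
tcp_pos: [476.2, -275.0, 53.6]
eef_rot: [0.961, 0.275, 0.0, 0.0]
contact_force: [0.3, 0.3, 1.8]
opening: 0.134
gripper_force: 0.2
```

```bash
python3 - <<'E'
from h import *
pose()
E
```

```text
t 7.4 tcp [ 476.2 -275.    53.6] yawY -58.06 z [ 0. -0. -1.] q [-0.54  0.45  1.86  0.    0.83  0.47] F [0.3 0.3 1.8] M [-0.05  0.16 -0.02] op 12.3 g 0.2
```

Emit:
apply_moves:
  steps:
    - {"delta_pos": [0,0,0],"turn": [0,0,0],"hand": 9}
    - {"delta_pos": [0,0,0],"turn": [0,0,0],"hand": 5}
    - {"delta_pos": [0,0,1],"turn": [0,0,0],"hand": 5}
    - {"delta_pos": [0,0,3],"turn": [0,0,0],"hand": 5}

```text
time: 7.8
tcp_pos: [475.9, -274.9, 57.1]
eef_rot: [0.961, 0.275, -0.0, -0.0]
contact_force: [1.3, 0.2, -1.3]
opening: 0.131
gripper_force: 30.0
```

Emit:
apply_moves:
  steps:
    - {"delta_pos": [0,0,8],"turn": [0,0,0],"hand": 5}
    - {"delta_pos": [0,0,16],"turn": [0,0,0],"hand": 5}
    - {"delta_pos": [0,0,30],"turn": [0,0,0],"hand": 5}
    - {"delta_pos": [0,0,40],"turn": [0,0,0],"hand": 5}
    - {"delta_pos": [0,0,5],"turn": [0,0,0],"hand": 5}
    - {"delta_pos": [0,0,0],"turn": [0,0,0],"hand": 5}

```text
time: 8.4
tcp_pos: [476.9, -275.5, 158.2]
eef_rot: [0.961, 0.275, 0.001, 0.002]
contact_force: [0.2, -0.2, -2.3]
opening: 0.131
gripper_force: 30.0
```

```bash
python3 - <<'E'
from h import *
pose()
E
```

```text
t 8.4 tcp [ 476.9 -275.5  158.2] yawY -58.05 z [ 0.003 -0.002 -1.   ] q [-0.54  0.34  1.73 -0.    1.07  0.47] F [ 0.2 -0.2 -2.3] M [-0.08  0.11 -0.06] op 12.0 g 30.0
```

Emit:
apply_moves:
  steps:
    - {"delta_pos": [-9,30,4],"turn": [0,0,-4.6],"hand": 5}
    - {"delta_pos": [-9,36,0],"turn": [0,0,-4.6],"hand": 5}
    - {"delta_pos": [-10,36,0],"turn": [0,0,-4.6],"hand": 5}
    - {"delta_pos": [-10,36,0],"turn": [0,0,-4.6],"hand": 5}
    - {"delta_pos": [-9,36,0],"turn": [0,0,-4.6],"hand": 5}
    - {"delta_pos": [-9,27,0],"turn": [0,0,-4.8],"hand": 5}
    - {"delta_pos": [0,0,0],"turn": [0,0,0],"hand": 5}
    - {"delta_pos": [0,0,0],"turn": [0,0,0],"hand": 5}
    - {"delta_pos": [0,0,0],"turn": [0,0,0],"hand": 5}

```text
time: 9.3
tcp_pos: [420.2, -74.5, 159.9]
eef_rot: [0.999, 0.036, -0.0, 0.0]
contact_force: [0.1, 0.7, -0.3]
opening: 0.129
gripper_force: 30.0
```

```bash
python3 - <<'E'
from h import *
pose()
p,w=shot("wrist","w5"); np.savez("w5.npz",im=p["image"],w=w)
hsv=cv2.cvtColor(p["image"],cv2.COLOR_RGB2HSV); z=w[...,2]
X=w[...,0]-471.4;Y=w[...,1]+70.1
c,s=np.cos(np.radians(4.17)),np.sin(np.radians(4.17)); bx=c*X+s*Y; by=-s*X+c*Y
near=(abs(bx)<50)&(abs(by)<45)
rect(w,(abs(w[...,0]-468)<85)&(abs(w[...,1]+24)<125)&(abs(z-56)<3)&(hsv[...,1]<40)&(hsv[...,2]>120),"cover")
f=near&(hsv[...,2]<130)&(z>57.5)&(z<64)
rect(w,f,"flange")
def bb(m,n):
    print(n,m.sum(),np.round([bx[m].min(),bx[m].max(),by[m].min(),by[m].max()],1) if m.any() else "")
bb(f,"flange box"); bb(near&(z<54.5)&(abs(bx)<25)&(abs(by)<25),"slot")
bb(near&(hsv[...,0]>18)&(hsv[...,0]<35)&(hsv[...,1]>150),"plunger")
crop=p["image"][60:260,220:420]; cv2.imwrite("pics/w5c.png",cv2.cvtColor(cv2.resize(p["image"][0:300,140:540],None,fx=2,fy=2),cv2.COLOR_RGB2BGR))
E
```

```text
t 9.3 tcp [420.2 -74.5 159.9] yawY -85.84 z [-0.001 -0.    -1.   ] q [-0.2   0.15  1.99 -0.    1.    1.3 ] F [ 0.1  0.7 -0.3] M [-0.07  0.18  0.01] op 11.7 g 30.0
cover 31248 z [54.  55.2 56.4] mean [473.6 -21.1  55.2] ((467.54718017578125, -20.84178924560547), (126.23773193359375, 200.8877716064453), 4.082148551940918)
flange 4300 z [58.  59.2 60.3] mean [470.6 -74.3  59.2] ((471.9589538574219, -80.603759765625), (99.3779525756836, 67.46369171142578), 4.55888032913208)
flange box 4300 [-49.7  49.7 -44.6  23.1]
slot 541 [-25.   25.  -10.7  24.9]
plunger 6551 [-34.2   3.1 -33.5  41.6]
```

View pics/w5c.png

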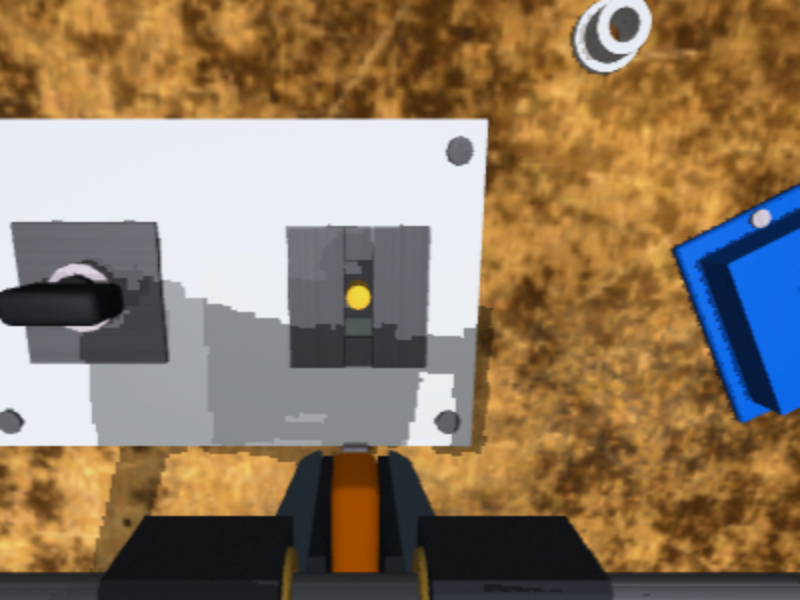

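The crop shows the socket flange with corners at about (286,227), (431,227), (427,367) and (290,367) px, and the plunger at (358,297). The bar hangs correctly aligned below the fingers. Now the flange centre.

```bash
python3 - <<'E'
from h import *
d=np.load("w5.npz");w=d["w"];im=d["im"];z=w[...,2];hsv=cv2.cvtColor(im,cv2.COLOR_RGB2HSV)
near=(abs(w[...,0]-471)<36)&(abs(w[...,1]+72)<36)
rect(w,near&(z>57.6)&(z<64),"flange by height")
# ray-plane from flange corners (full-res px), homography from pixels to plane by local points at flange height
m=near&(z>57.6)&(z<62); v,u=np.nonzero(m)
H,_=cv2.findHomography(np.c_[u,v].astype(np.float32),w[m][:,:2].astype(np.float32),cv2.RANSAC,1.)
pts=np.float32([[286,227],[431,227],[427,367],[290,367],[344,300],[373,300]])/2+[140,0]
q=cv2.perspectiveTransform(pts[None].astype(np.float64),H)[0];print(np.round(q,1),q[:4].mean(0),q[4:].mean(0))
y=near&(hsv[...,0]>20)&(hsv[...,0]<35)&(hsv[...,1]>120)&(hsv[...,2]>150); yy=w[y&(z<62)];print("plunger",len(yy),np.round(np.median(yy,0),1),np.round(yy.min(0),1),np.round(yy.max(0),1))
E
```

```text
flange by height 4321 z [58.1 59.2 60.3] mean [470.8 -74.1  59.2] ((469.8970031738281, -74.18382263183594), (53.82200241088867, 53.94209671020508), 4.063080310821533)
[[ 494.4  -45.3]
 [ 498.3  -99.3]
 [ 444.9 -103.4]
 [ 440.9  -49.2]
 [ 468.9  -68.8]
 [ 469.7  -79.9]] [469.61899961 -74.317124  ] [469.28513765 -74.33925428]
plunger 112 [469.9 -74.   53.1] [460.  -78.2   9.4] [474.1 -69.3  55.3]
```

Emit:
apply_moves:
  steps:
    - {"delta_pos": [16,0.2,-5],"turn": [0,0,0],"hand": 5}
    - {"delta_pos": [16,0.2,-15],"turn": [0,0,0],"hand": 5}
    - {"delta_pos": [12,0.2,-15],"turn": [0,0,0],"hand": 5}
    - {"delta_pos": [5.8,0,-10],"turn": [0,0,0],"hand": 5}
    - {"delta_pos": [0,0,-7],"turn": [0,0,0],"hand": 5}
    - {"delta_pos": [0,0,0],"turn": [0,0,0],"hand": 5}
    - {"delta_pos": [0,0,0],"turn": [0,0,0],"hand": 5}
    - {"delta_pos": [0,0,0],"turn": [0,0,0],"hand": 5}

```text
time: 10.15
tcp_pos: [470.0, -73.4, 109.1]
eef_rot: [0.999, 0.036, 0.001, 0.0]
contact_force: [0.2, -0.2, -1.3]
opening: 0.129
gripper_force: 30.0
```

```bash
python3 - <<'E'
from h import *
pose()
E
```

```text
t 10.15 tcp [470.  -73.4 109.1] yawY -85.86 z [ 0.001 -0.    -1.   ] q [-0.18  0.28  1.96 -0.    0.89  1.32] F [ 0.2 -0.2 -1.3] M [-0.05  0.16  0.02] op 11.7 g 30.0
```

Emit:
apply_moves:
  steps:
    - {"delta_pos": [0,-0.5,-4],"turn": [0,0,0],"hand": 5}
    - {"delta_pos": [0,0,-4],"turn": [0,0,0],"hand": 5}
    - {"delta_pos": [0,0,-1],"turn": [0,0,0],"hand": 5}
    - {"delta_pos": [0,0,-0.7],"turn": [0,0,0],"hand": 5}
    - {"delta_pos": [0,0,-0.5],"turn": [0,0,0],"hand": 5}

```text
time: 10.65
tcp_pos: [469.9, -73.8, 98.2]
eef_rot: [0.999, 0.036, -0.0, -0.0]
contact_force: [-0.5, 1.0, -1.5]
opening: 0.13
gripper_force: 30.0
```

Emit:
apply_moves:
  steps:
    - {"delta_pos": [0,0,-0.5],"turn": [0,0,0],"hand": 5}
    - {"delta_pos": [0,0,-0.5],"turn": [0,0,0],"hand": 5}

```text
time: 10.85
tcp_pos: [470.1, -73.8, 97.3]
eef_rot: [0.999, 0.036, 0.0, 0.0]
contact_force: [1.1, 0.2, -1.1]
opening: 0.129
gripper_force: 30.0
```

Emit:
apply_moves:
  steps:
    - {"delta_pos": [0,0,-1],"turn": [0,0,0],"hand": 5}
    - {"delta_pos": [0,0,-1],"turn": [0,0,0],"hand": 5}
    - {"delta_pos": [0,0,-1],"turn": [0,0,0],"hand": 5}
    - {"delta_pos": [0,0,-1],"turn": [0,0,0],"hand": 5}

```text
time: 11.25
tcp_pos: [470.0, -73.8, 93.2]
eef_rot: [0.999, 0.036, 0.0, 0.0]
contact_force: [-0.5, 1.4, 1.2]
opening: 0.132
gripper_force: 30.0
```

Emit:
apply_moves:
  steps:
    - {"delta_pos": [0,0,-1],"turn": [0,0,0],"hand": 5}
    - {"delta_pos": [0,0,-1],"turn": [0,0,0],"hand": 5}
    - {"delta_pos": [0,0,-1],"turn": [0,0,0],"hand": 5}
    - {"delta_pos": [0,0,0],"turn": [0,0,0],"hand": 5}

```text
time: 11.65
tcp_pos: [470.1, -73.9, 90.4]
eef_rot: [0.999, 0.036, 0.0, 0.0]
contact_force: [-0.5, 0.9, 2.7]
opening: 0.133
gripper_force: 30.0
```

Emit:
apply_moves:
  steps:
    - {"delta_pos": [0,0,-1],"turn": [0,0,0],"hand": 5}
    - {"delta_pos": [0,0,-1],"turn": [0,0,0],"hand": 5}
    - {"delta_pos": [0,0,-1],"turn": [0,0,0],"hand": 5}
    - {"delta_pos": [0,0,-1],"turn": [0,0,0],"hand": 5}
    - {"delta_pos": [0,0,0],"turn": [0,0,0],"hand": 5}

```text
time: 12.15
tcp_pos: [470.1, -73.9, 86.6]
eef_rot: [0.999, 0.036, 0.0, 0.0]
contact_force: [-0.9, 1.0, 6.1]
opening: 0.131
gripper_force: 30.0
```

Emit:
apply_moves:
  steps:
    - {"delta_pos": [0,0,-0.6],"turn": [0,0,0],"hand": 5}
    - {"delta_pos": [0,0,-0.4],"turn": [0,0,0],"hand": 5}
    - {"delta_pos": [0,0,0],"turn": [0,0,0],"hand": 5}

```text
time: 12.45
tcp_pos: [470.2, -73.9, 85.7]
eef_rot: [0.999, 0.036, 0.0, 0.0]
contact_force: [-1.9, 1.3, 5.9]
opening: 0.13
gripper_force: 30.0
```

```bash
python3 - <<'E'
from h import *
pose()
E
```

```text
t 12.45 tcp [470.2 -73.9  85.7] yawY -85.85 z [ 0.001 -0.    -1.   ] q [-0.18  0.32  1.99 -0.    0.83  1.32] F [-1.9  1.3  5.9] M [ 0.19  0.46 -0.03] op 11.9 g 30.0
```

Emit:
apply_moves:
  steps:
    - {"delta_pos": [0,0,-0.5],"turn": [0,0,0],"hand": 5}
    - {"delta_pos": [0,0,-0.4],"turn": [0,0,0],"hand": 5}
    - {"delta_pos": [0,0,0],"turn": [0,0,0],"hand": 5}

```text
time: 12.75
tcp_pos: [470.2, -73.9, 84.9]
eef_rot: [0.999, 0.036, 0.0, 0.0]
contact_force: [-0.9, 0.4, 7.3]
opening: 0.133
gripper_force: 30.0
```

Emit:
apply_moves:
  steps:
    - {"delta_pos": [0,0,0],"turn": [0,0,-3],"hand": 5}
    - {"delta_pos": [0,0,0],"turn": [0,0,-3],"hand": 5}
    - {"delta_pos": [0,0,0],"turn": [0,0,-3],"hand": 5}
    - {"delta_pos": [0,0,0],"turn": [0,0,-3],"hand": 5}
    - {"delta_pos": [0,0,0],"turn": [0,0,0],"hand": 5}

```text
time: 13.25
tcp_pos: [470.7, -74.0, 85.0]
eef_rot: [0.998, -0.069, 0.001, 0.0]
contact_force: [-0.3, 0.7, 6.8]
opening: 0.13
gripper_force: 30.0
```

```bash
python3 - <<'E'
from h import *
pose()
E
```

```text
t 13.25 tcp [470.7 -74.   85. ] yawY -97.9 z [ 0.002 -0.    -1.   ] q [-0.18  0.32  1.99 -0.    0.83  1.53] F [-0.3  0.7  6.8] M [0.13 0.38 0.1 ] op 11.8 g 30.0
```

Emit:
apply_moves:
  steps:
    - {"delta_pos": [0,0,0],"turn": [0,0,-3],"hand": 5}
    - {"delta_pos": [0,0,0],"turn": [0,0,-3],"hand": 5}
    - {"delta_pos": [0,0,0],"turn": [0,0,-3],"hand": 5}
    - {"delta_pos": [0,0,0],"turn": [0,0,0],"hand": 5}

```text
time: 13.65
tcp_pos: [470.9, -73.9, 85.1]
eef_rot: [0.989, -0.147, 0.001, 0.0]
contact_force: [0.1, 1.4, 7.7]
opening: 0.129
gripper_force: 30.0
```

Emit:
apply_moves:
  steps:
    - {"delta_pos": [0,0,0],"turn": [0,0,-4],"hand": 5}
    - {"delta_pos": [0,0,0],"turn": [0,0,-4],"hand": 5}
    - {"delta_pos": [0,0,0],"turn": [0,0,-4],"hand": 5}
    - {"delta_pos": [0,0,0],"turn": [0,0,-4],"hand": 5}
    - {"delta_pos": [0,0,0],"turn": [0,0,-4],"hand": 5}
    - {"delta_pos": [0,0,0],"turn": [0,0,-4],"hand": 5}
    - {"delta_pos": [0,0,0],"turn": [0,0,0],"hand": 5}

```text
time: 14.35
tcp_pos: [471.4, -73.9, 85.3]
eef_rot: [0.937, -0.35, 0.002, -0.0]
contact_force: [0.2, 0.5, 7.8]
opening: 0.133
gripper_force: 30.0
```

```bash
python3 - <<'E'
from h import *
pose()
E
```

```text
t 14.35 tcp [471.4 -73.9  85.3] yawY -130.93 z [ 0.003 -0.    -1.   ] q [-0.18  0.32  1.99  0.    0.83  2.1 ] F [0.2 0.5 7.8] M [ 0.38  0.16 -0.04] op 12.1 g 30.0
```

Emit:
apply_moves:
  steps:
    - {"delta_pos": [0,0,0],"turn": [0,0,0],"hand": 16}
    - {"delta_pos": [0,0,0],"turn": [0,0,0],"hand": 24}
    - {"delta_pos": [0,0,0],"turn": [0,0,0],"hand": 30}
    - {"delta_pos": [0,0,10],"turn": [0,0,0],"hand": 30}
    - {"delta_pos": [0,0,20],"turn": [0,0,0],"hand": 40}
    - {"delta_pos": [0,0,30],"turn": [0,0,0],"hand": 40}
    - {"delta_pos": [0,0,10],"turn": [0,0,8],"hand": 40}
    - {"delta_pos": [0,0,0],"turn": [0,0,8.5],"hand": 40}
    - {"delta_pos": [0,0,0],"turn": [0,0,8.5],"hand": 40}
    - {"delta_pos": [0,0,0],"turn": [0,0,8.5],"hand": 40}

```text
time: 15.35
tcp_pos: [469.8, -73.9, 154.9]
eef_rot: [0.998, -0.061, 0.0, 0.0]
contact_force: [-0.1, -0.5, 1.0]
opening: 0.439
gripper_force: 0.0
```

Emit:
apply_moves:
  steps:
    - {"delta_pos": [0,0,0],"turn": [0,0,8.5],"hand": 40}
    - {"delta_pos": [0,0,0],"turn": [0,0,8.5],"hand": 40}
    - {"delta_pos": [0,0,0],"turn": [0,0,8.5],"hand": 40}
    - {"delta_pos": [0,0,0],"turn": [0,0,8.5],"hand": 40}
    - {"delta_pos": [0,0,0],"turn": [0,0,8.5],"hand": 40}
    - {"delta_pos": [0,0,0],"turn": [0,0,8.5],"hand": 40}
    - {"delta_pos": [0,0,0],"turn": [0,0,8.5],"hand": 40}
    - {"delta_pos": [0,0,0],"turn": [0,0,8.5],"hand": 40}
    - {"delta_pos": [0,0,0],"turn": [0,0,8.5],"hand": 40}
    - {"delta_pos": [0,0,0],"turn": [0,0,8.5],"hand": 40}

```text
time: 16.35
tcp_pos: [469.7, -73.8, 154.7]
eef_rot: [0.777, 0.629, -0.0, -0.0]
contact_force: [0.2, -0.4, -0.0]
opening: 0.438
gripper_force: 0.0
```

Emit:
apply_moves:
  steps:
    - {"delta_pos": [0,0,0],"turn": [0,0,8.5],"hand": 40}
    - {"delta_pos": [0,0,0],"turn": [0,0,8.5],"hand": 40}
    - {"delta_pos": [0,0,0],"turn": [0,0,8.5],"hand": 40}
    - {"delta_pos": [-15,-15,0],"turn": [0,0,8.5],"hand": 40}
    - {"delta_pos": [-20,-20,0],"turn": [0,0,8.5],"hand": 40}
    - {"delta_pos": [0,0,0],"turn": [0,0,0],"hand": 40}
    - {"delta_pos": [0,0,0],"turn": [0,0,0],"hand": 40}

```text
time: 17.05
tcp_pos: [434.9, -109.0, 154.8]
eef_rot: [0.5, 0.866, 0.0, 0.0]
contact_force: [-0.2, 0.2, 0.3]
opening: 0.439
gripper_force: 0.0
```

```bash
python3 - <<'E'
from h import *
s=pose()
M=R.from_quat(s["eef_rot"]).as_matrix();print("toolx",M[:,0])
p,w=shot("wrist","w6"); np.savez("w6.npz",im=p["image"],w=w)
hsv=cv2.cvtColor(p["image"],cv2.COLOR_RGB2HSV); z=w[...,2]
st=(abs(w[...,0]-470)<40)&(abs(w[...,1]+74)<40)
o=st&(hsv[...,0]<22)&(hsv[...,1]>150)
rect(w,o&(z>70)&(z<105),"wing");rect(w,o&(z>90)&(z<105),"wingtop")
E
```

```text
t 17.05 tcp [ 434.9 -109.   154.8] yawY 29.99 z [ 0.001  0.    -1.   ] q [-0.27  0.19  1.96  0.    0.99 -0.8 ] F [-0.2  0.2  0.3] M [-0.08  0.    0.02] op 40.0 g 0.0
toolx [-4.99806164e-01  8.66137238e-01 -2.90594640e-04]
wing 1037 z [72.8 93.9 95.5] mean [470.2 -74.4  90.4] ((472.1241455078125, -76.31065368652344), (14.113831520080566, 33.99924087524414), 50.59452438354492)
wingtop 769 z [92.1 94.3 95.6] mean [472.2 -75.   94.2] ((473.1891174316406, -75.39346313476562), (11.659177780151367, 33.421504974365234), 49.04143524169922)
```

View pics/w6.png

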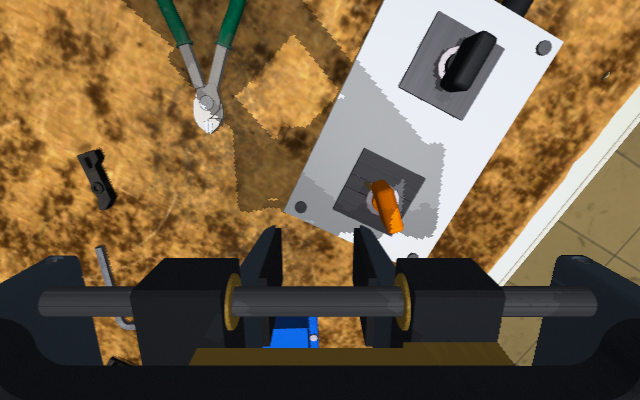

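The wrist view shows the orange wing standing in the socket at (385,205) px, turned half-way to wing normal about 49°. Its top is at about 94 mm, so the rib is holding it down. Regripping at 49°.

Emit:
apply_moves:
  steps:
    - {"delta_pos": [13,12,0],"turn": [0,0,6.5],"hand": 40}
    - {"delta_pos": [13,12,0],"turn": [0,0,6.5],"hand": 40}
    - {"delta_pos": [11.1,10.5,0],"turn": [0,0,6],"hand": 40}
    - {"delta_pos": [0,0,-12],"turn": [0,0,0],"hand": 36}
    - {"delta_pos": [0,0,-18],"turn": [0,0,0],"hand": 32}
    - {"delta_pos": [0,0,-18],"turn": [0,0,0],"hand": 28}
    - {"delta_pos": [0,0,-14],"turn": [0,0,0],"hand": 24}
    - {"delta_pos": [0,0,-6],"turn": [0,0,0],"hand": 20}
    - {"delta_pos": [0,0,0],"turn": [0,0,0],"hand": 17}
    - {"delta_pos": [0,0,0],"turn": [0,0,0],"hand": 16}

```text
time: 18.1
tcp_pos: [472.8, -74.2, 86.8]
eef_rot: [0.349, 0.937, 0.0, 0.001]
contact_force: [0.6, 0.1, 0.1]
opening: 0.17
gripper_force: 0.0
```

```bash
python3 - <<'E'
from h import *
pose()
p,w=shot("wrist","w7")
cv2.imwrite("pics/w7c.png",cv2.resize(cv2.imread("pics/w7.png")[140:400,190:460],None,fx=2.2,fy=2.2))
E
```

```text
t 18.1 tcp [472.8 -74.2  86.8] yawY 49.15 z [ 0.001 -0.    -1.   ] q [-0.18  0.32  1.98  0.    0.84 -1.04] F [0.6 0.1 0.1] M [-0.05 -0.03 -0.02] op 15.5 g 0.0
```

View pics/w7c.png

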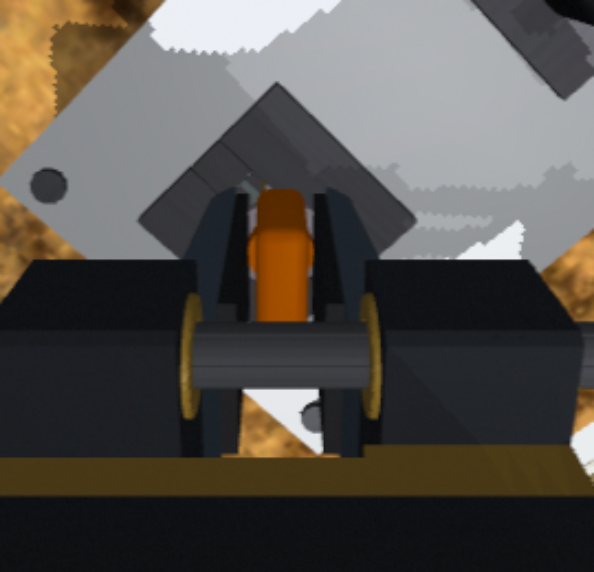

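The wing is centred between the fingers at (282,250) px with equal gaps, so I'm closing, pressing slightly and turning on.

Emit:
apply_moves:
  steps:
    - {"delta_pos": [0,0,0],"turn": [0,0,0],"hand": 13}
    - {"delta_pos": [0,0,0],"turn": [0,0,0],"hand": 9}
    - {"delta_pos": [0,0,0],"turn": [0,0,0],"hand": 5}
    - {"delta_pos": [0,0,0],"turn": [0,0,0],"hand": 5}
    - {"delta_pos": [0,0,-0.7],"turn": [0,0,0],"hand": 5}

```text
time: 18.65
tcp_pos: [472.8, -74.5, 86.6]
eef_rot: [0.349, 0.937, 0.0, 0.001]
contact_force: [-1.1, -0.5, 8.8]
opening: 0.129
gripper_force: 30.0
```

Emit:
apply_moves:
  steps:
    - {"delta_pos": [0,0,-0.5],"turn": [0,0,0],"hand": 5}
    - {"delta_pos": [0,0,0],"turn": [0,0,-3],"hand": 5}
    - {"delta_pos": [0,0,0],"turn": [0,0,-4],"hand": 5}
    - {"delta_pos": [0,0,0],"turn": [0,0,-4],"hand": 5}
    - {"delta_pos": [0,0,0],"turn": [0,0,-4],"hand": 5}
    - {"delta_pos": [0,0,0],"turn": [0,0,-4],"hand": 5}
    - {"delta_pos": [0,0,0],"turn": [0,0,0],"hand": 5}

```text
time: 19.35
tcp_pos: [473.0, -74.5, 86.2]
eef_rot: [0.499, 0.866, 0.001, 0.001]
contact_force: [0.3, 0.2, 8.3]
opening: 0.129
gripper_force: 30.0
```

```bash
python3 - <<'E'
from h import *
pose()
E
```

```text
t 19.35 tcp [473.  -74.5  86.2] yawY 30.08 z [ 0.003 -0.    -1.   ] q [-0.18  0.32  1.99  0.    0.84 -0.71] F [0.3 0.2 8.3] M [-0.08  0.02 -0.01] op 11.8 g 30.0
```

Turning 26° more, in small steps near the stop.

Emit:
apply_moves:
  steps:
    - {"delta_pos": [0,0,0],"turn": [0,0,-4],"hand": 5}
    - {"delta_pos": [0,0,0],"turn": [0,0,-4],"hand": 5}
    - {"delta_pos": [0,0,0],"turn": [0,0,-4],"hand": 5}
    - {"delta_pos": [0,0,0],"turn": [0,0,-4],"hand": 5}
    - {"delta_pos": [0,0,0],"turn": [0,0,0],"hand": 5}

```text
time: 19.85
tcp_pos: [472.5, -74.5, 86.1]
eef_rot: [0.615, 0.788, 0.0, 0.001]
contact_force: [-1.5, -0.2, 7.6]
opening: 0.129
gripper_force: 30.0
```

Emit:
apply_moves:
  steps:
    - {"delta_pos": [0,0,0],"turn": [0,0,-3],"hand": 5}
    - {"delta_pos": [0,0,0],"turn": [0,0,-3],"hand": 5}
    - {"delta_pos": [0,0,0],"turn": [0,0,-2.5],"hand": 5}
    - {"delta_pos": [0,0,0],"turn": [0,0,0],"hand": 5}

```text
time: 20.25
tcp_pos: [471.5, -74.4, 85.9]
eef_rot: [0.672, 0.741, -0.0, -0.0]
contact_force: [-1.7, -0.1, 9.6]
opening: 0.131
gripper_force: 30.0
```

```bash
python3 - <<'E'
from h import *
pose()
E
```

```text
t 20.25 tcp [471.5 -74.4  85.9] yawY 5.62 z [-0.001 -0.    -1.   ] q [-0.18  0.32  1.99 -0.    0.84 -0.28] F [-1.7 -0.1  9.6] M [-0.06  0.55  0.03] op 11.9 g 30.0
```

Emit:
apply_moves:
  steps:
    - {"delta_pos": [0,0,0],"turn": [0,0,-1.5],"hand": 5}
    - {"delta_pos": [0,0,0.8],"turn": [0,0,0],"hand": 5}
    - {"delta_pos": [0,0,0.8],"turn": [0,0,0],"hand": 5}
    - {"delta_pos": [0,0,0.8],"turn": [0,0,0],"hand": 5}
    - {"delta_pos": [0,0,0.5],"turn": [0,0,0],"hand": 5}
    - {"delta_pos": [0,0,0],"turn": [0,0,0],"hand": 5}

```text
time: 20.85
tcp_pos: [471.4, -74.3, 87.9]
eef_rot: [0.681, 0.732, -0.0, -0.001]
contact_force: [-2.9, -0.5, 3.6]
opening: 0.127
gripper_force: 30.0
```

```bash
python3 - <<'E'
from h import *
pose()
E
```

```text
t 20.85 tcp [471.4 -74.3  87.9] yawY 4.15 z [-0.001  0.    -1.   ] q [-0.18  0.31  1.98 -0.    0.84 -0.25] F [-2.9 -0.5  3.6] M [-0.19  0.68  0.07] op 11.6 g 30.0
```

Emit:
apply_moves:
  steps:
    - {"delta_pos": [0,0,0.5],"turn": [0,0,0],"hand": 5}
    - {"delta_pos": [0,0,0.5],"turn": [0,0,0],"hand": 5}
    - {"delta_pos": [0,0,0],"turn": [0,0,0],"hand": 5}

```text
time: 21.15
tcp_pos: [471.4, -74.3, 88.7]
eef_rot: [0.681, 0.732, -0.0, -0.001]
contact_force: [-4.1, -0.8, 1.5]
opening: 0.13
gripper_force: 30.0
```

Emit:
apply_moves:
  steps:
    - {"delta_pos": [0,0,0],"turn": [0,0,0],"hand": 13}
    - {"delta_pos": [0,0,0],"turn": [0,0,0],"hand": 18}
    - {"delta_pos": [0,0,0],"turn": [0,0,0],"hand": 24}
    - {"delta_pos": [0,0,0],"turn": [0,0,0],"hand": 28}
    - {"delta_pos": [0,0,5],"turn": [0,0,0],"hand": 28}
    - {"delta_pos": [0,0,20],"turn": [0,0,0],"hand": 36}
    - {"delta_pos": [0,0,35],"turn": [0,0,0],"hand": 40}
    - {"delta_pos": [0,-45,20],"turn": [0,0,0],"hand": 40}
    - {"delta_pos": [0,0,0],"turn": [0,0,0],"hand": 40}
    - {"delta_pos": [0,0,0],"turn": [0,0,0],"hand": 40}

```text
time: 22.15
tcp_pos: [472.3, -119.9, 169.7]
eef_rot: [0.682, 0.732, 0.001, 0.001]
contact_force: [-0.1, 1.1, -1.6]
opening: 0.439
gripper_force: 0.0
```

```bash
python3 - <<'E'
from h import *
s=pose()
p,w=shot("wrist","w8")
hsv=cv2.cvtColor(p["image"],cv2.COLOR_RGB2HSV); z=w[...,2]
st=(abs(w[...,0]-470)<40)&(abs(w[...,1]+74)<40)
o=st&(hsv[...,0]<22)&(hsv[...,1]>150)
rect(w,o&(z>90)&(z<105),"wingtop")
rect(w,(abs(w[...,0]-464)<40)&(abs(w[...,1]-29)<35)&(z>90)&(z<105),"blackwing")
E
```

```text
t 22.15 tcp [ 472.3 -119.9  169.7] yawY 4.03 z [ 0.002 -0.    -1.   ] q [-0.27  0.23  1.85  0.    1.05 -0.34] F [-0.1  1.1 -1.6] M [-0.12  0.09  0.  ] op 40.1 g 0.0
wingtop 796 z [95.  96.9 98.1] mean [471.6 -73.9  96.7] ((471.8192443847656, -74.37438201904297), (11.367161750793457, 33.180660247802734), 3.7828705310821533)
blackwing 353 z [92.9 96.6 98.1] mean [465.1  16.2  96.3] ((465.04718017578125, 16.582550048828125), (11.339125633239746, 9.720230102539062), 5.251784801483154)
```

View pics/w8.png

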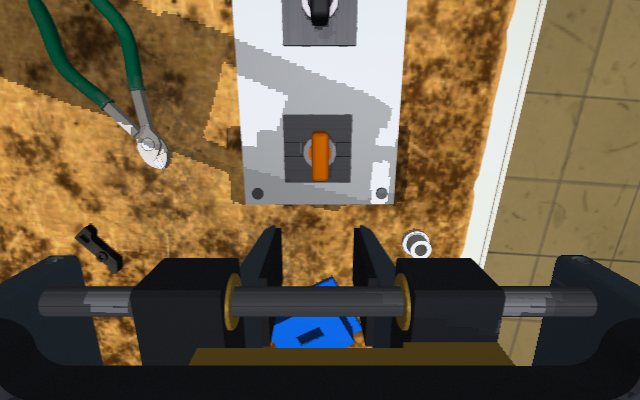

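The orange wing at (320,155) px is in line with the box's y axis (3.8° measured, box 4.1°). Its top is at the same height as the locked black stud (96.9 against 96.6 mm). It is released and locked, so I'm handing in.

```bash
python3 -c "
from bench import *
print(finish_job())"
```

```text
the job is handed in; nothing more can be done
None
```

The stud is in the socket, pressed, turned a quarter turn clockwise and locked upright, and the job is handed in after about 22 s; the final picture shows it released, in line with the box and level with the black stud, but the hand-in call gave no verdict.

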